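Free the stuck screen clamp, reseat the printing screen, nip it up snug

ROBOT

A 6-joint arm with a two-finger parallel gripper is mounted at the origin on the work surface. World frame = base frame: x ahead of the robot, y to its left, z up, the work surface at z = 0. Lengths are in m, angles in rad, forces in N, time in s.
With the tool pointing down it reaches from about 0.325 to 0.9 m from the base axis. Payload 3.5 kg.
Tool frame: the origin (TCP) lies at the very end of the fingers, on their centre line; the grasp point (between the pads) lies 19 mm behind it (arm.grip_depth is the distance from the TCP to the grasp point, in m); z points along the fingers, y is the direction in which the jaws open and shut (so a half turn about z gives the same grasp; the last joint's range is limited). The gripper opens to 85 mm and grips with 20 to 120 N. Pads are 22 mm wide; open, the fingers measure 114 mm over their backs; the gripper's body (76 mm by 85 mm) begins 54 mm behind the grasp point. The pads swing forward as they close: fully open they stand 13 mm farther back than shut.
Start: joints at [-1.292, 0.276, -0.026, 1.268, 0, 1.467], TCP at [0.233, -0.58, 0.231] pointing down, gripper open.
Joint ranges: [-3.12, 3.12], [-0.85, 1.88], [-1.08, 1.24], [-1.95, 2.15], [-1.57, 1.53], [-3.14, 3.14]. Speed limits (rad/s): [2.57, 2.57, 3.14, 3.14, 3.14, 3.14].

INTERFACE

Orientations are given as a rotation vector (axis times angle).
In Python, from bench import arm gives the robot as it stands.
- The arm moves only by the tool servo_tool, never from a script. Its argument "targets" is a list of rows, each a list of 7 numbers: the turn, a rotation vector about the tool's x, y, z as a fraction of full scale, then the shift along the tool's x, y, z as a fraction of full scale, then the opening, from 0 (shut) to 1 (fully open). In form: [[rx, ry, rz, x, y, z, grip], ...]. A call has 1 to 12 rows; each row shifts and turns the commanded pose from where the row before left it, along the tool's axes as they then stand; what a row does not reach is not made up. Full scale, the value 1, is 20 mm for a shift and 6 degrees for a turn. A row lasts 1/12 s, in which the tool goes at most 41.7 mm and 7.16 degrees, less where a joint would pass 70% of its speed; a pose out of reach is approached as far as the arm can. A call with a number of a shift or a turn outside -1 to 1 is refused whole. A call with a gripper value outside its range is refused whole. The fingers move at their own pace and stop on an object; "squeeze" is the grip in N (left out, the last holds). Time passes only in rows, so rows that do not move let the fingers close. It gives the time, the measured TCP pose, the force and the opening at its end, in the units of the state.
- arm.state(): the state, without advancing time (a new reading comes with each control period).
- arm.read_camera(name): name is "scene" or "top" or "wrist"; returns the picture (400x640x3 uint8, red, green, blue); there is no depth.
- arm.get_calibration(name): a dict with "K" (3x3 intrinsics, pixels), "extrinsics" (4x4, takes a point from world to camera coordinates). Camera axes: x right, y up, looking along -z (the intrinsics and any distortion apply to the point x, -y, -z); pixel columns grow to the right and rows downward; lengths in m; the calibration is good to about 2 mm. A picture is of the moment at which its call begins: read the wrist's pose just before it. get_calibration takes no time and is no camera call; for the wrist camera it gives the pose at the moment of the call.
- arm.finish_job(): hands the job in, once; it reports no verdict.
Trained networks look in the newest picture that a camera, given by its name, has taken for a name from the list of things; names that differ only in an ending like _2 or _b are one class to them, and where a whole thing is asked for, a point or a joint stands for the part that bears it (a point fixed in the world has none). Each returns a list of dicts, best first, with "confidence" (0 to 1); they miss things now and then, are a little off and sometimes report something else, mostly with a low value. They report only what shows in the picture. A call takes as long as a camera call.
- arm.boxes_of(camera, label): "extent" ([left, top, width, height] in pixels, round what is visible of it).
- arm.outline_of(camera, label): "pixels" (400x640 bool, what is visible of it) and "extent" ([left, top, width, height] in pixels, round what is visible of it).
The state is a dict: "time": time; "qpos": joint angles; "joint_vel": joint speeds; "joint_efforts": joint torques, N m; "position": TCP position; "eef_rot": TCP orientation; "force": force on the tool from outside, world axes, zero at the start; "wrist_torque": the same for the moment, N m; "gripper_width": opening from 0.0 (shut) to 1.0 (fully open).
Only numpy, scipy, OpenCV 4.12 (cv2) and the standard library are available. Lean on these libraries where they do the work, as an engineer would, in place of code of your own. Each camera call takes 0.05 s, during which the arm holds its last target. There are 200 camera calls.

TASK

The printing screen has crept out of its bench clamp, whose red wing knob was over-tightened and is now stuck with dried ink. Break the knob loose and back it off until the clamp's foot lets go of the frame, gently slide the screen fully home and square against the clamp's back stop without ramming it, then nip the knob up again just snug, so that the foot holds the frame but far less hard than before, and let go. Leave the ink tubs, squeegee and palette knife where they lie.

Things in the scene. Friction and masses are not known exactly. Their poses are not given: they have to be found in the camera images.
- knob_grip (a point): Red wing knob of the clamp screw: an upright flat bar 60 mm long (x axis), 16 mm thick (y axis), 28 mm tall. The point is on the vertical turning axis at the bar's mid-height, as found 97 mm above the table; the top of its 32 mm wide hub is 14 mm below the point, the clamp's nut boss 23 mm below. Grip the 16 mm from above, firmly (60 N): breaking loose takes 0.4 to 0.9 N m; the ink gives way for good within 0.3 rad
- wing (a joint): Turn of the knob in rad: 0 as found (over-tight), growing as it loosens, counter-clockwise from above; knob and screw rise about 2.7 mm per rad. The foot lets go somewhere between 0.7 and 1.4 rad (1.45 always frees it; hidden, it differs each time), then it turns with 0.05 N m. Tightening (clockwise), torque stays low until the foot meets the frame, then climbs by some 0.6 N m per rad
- foot: Round rubber-faced foot, 30 mm across, on the screw's lower end; presses on the screen's back rail, 24 mm in front of the stop. Once it touches, each 0.1 rad of tightening adds 4 to 5 N; snug is 10 to 18 N (as found 28 N or more): turning on takes 0.2 to 0.3 N m, and a hand resting after small steps of 0.05 rad feels about 0.1 N m more than when it ran free. Origin: on the axis, 40 mm below its face
- back_stop: Steel back stop inside the clamp's jaw, 150 mm wide, 28 mm tall, an upright flat face. The origin is in the middle of the face's lower edge; its y axis points horizontally into the stop (the way the screen is to be pushed), its x axis runs along the face
- screen: Printing screen: aluminium frame 220 mm (x) by 210 mm (y), 25 mm tall, rails 36 mm wide, green mesh in the opening, 0.55 kg. Origin: centre of its underside, 14 to 16 mm above the table; +y points into the clamp. It lies loose on a thin jaw plate and two pads on the white print board (12 mm thick). As found it is 6 to 13 mm short of the stop and a little askew; unclamped it slides with 3 to 5 N
- back_edge (a point): Middle of the screen's back outer face (the one that goes against the back stop), half-way up the rail; same axes as the screen
- front_edge (a point): Middle of the screen's front outer face, half-way up the rail, 210 mm from the back edge; the face to push. The white board below runs on for 70 mm or more in front of it
- ink_teal: Teal ink tub with white lid, 56 mm wide, 54 mm tall, standing on the print board on the side away from the clamp; origin at its base; to be left alone
- ink_coral: Coral ink tub with white lid, 56 mm wide, 54 mm tall; origin at its base; to be left alone
- squeegee: Squeegee lying flat, wooden handle with a green blade, 200 by 56 mm, 24 mm tall; to be left alone
- palette_knife: Palette knife with wooden handle lying flat, 250 mm long; to be left alone

How it is judged:
On the way, in this order (a step that is already met when the one before it is completed fails the run):
1. the knob is broken loose and backed off until the foot no longer presses on the frame (value of joint wing above 0.4 rad and contact force between foot and screen below 0.5 N), for 0.2 s.
2. with the clamp loose, the screen is slid home: its back edge within 2 mm of the stop and square to it (y of back_edge in the frame of back_stop above -0.002 m and angle between the y axis of screen and the y axis of back_stop, either way round below 0.02 rad), for 0.2 s.
At the end, for the whole second after the job is handed in: The screen lies still with its back edge within 2 mm of the back stop and square to it within 0.02 rad, and the clamp foot presses on it with 7 to 22 N (snug, not over-tight as it was found) (all of step 2 and contact force between foot and screen between 7 and 22 N and linear speed of screen below 0.01 m/s); the robot touches nothing.
It fails at once if the screen is rammed against the back stop with more than 40 N (contact force between screen and back_stop above 40 N).
It fails at once if the clamp is tightened even harder than it was found (foot force over 85 N) (contact force between foot and screen above 85 N).
It fails at once if an ink tub, the squeegee or the palette knife is moved by more than 15 mm (distance of any of ink_teal, ink_coral, squeegee, palette_knife from where it was at the start of the episode above 0.015 m).
It also fails if it takes over 72 s, if anything falls off the work surface, if the arm or the gripper's body presses on something with over 40 N, if the wrist force passes 120 N, or if a joint passes its speed limit or range.

## Working session

There is one attempt and no reset: what is moved stays moved. The work goes in short steps, Python scripts to look and compute and a tool call to move; the robot and the scene stay as the last step left them, time stands still between calls to the robot, and variables do not carry over. Pictures are saved under pics/ and viewed, about 8 in all and at most 12, crops included, and the job is handed in when it is done.

Besides the shell and the picture viewer there is one more tool, called after "Emit:" as name(argument=value, ...), one argument or row to a line, values as JSON. servo_tool: Moves the arm, as the interface text tells. Shift numbers are shares of 20 mm and turn numbers shares of 6 degrees, none past 1 either way. Its arguments: {"type":"object","properties":{"targets":{"type":"array","items":{"type":"array","items":{"type":"number","minimum":-1,"maximum":1}}},"squeeze":{"type":"number"}},"required":["targets"]}

```bash
mkdir -p pics; ls; cat > h.py <<'E'
import numpy as np, cv2
from bench import arm
from scipy.spatial.transform import Rotation as R
def ray(cal,uv):
    K=np.array(cal["K"]);E=np.array(cal["extrinsics"])
    d=np.linalg.inv(K)@[uv[0],uv[1],1]; d=np.array([d[0],-d[1],-d[2]])
    return -E[:3,:3].T@E[:3,3], E[:3,:3].T@d
def at_z(cal,uv,z):
    o,d=ray(cal,uv); return o+d*(z-o[2])/d[2]
def proj(cal,p):
    K=np.array(cal["K"]);E=np.array(cal["extrinsics"])
    c=E[:3,:3]@np.asarray(p,float)+E[:3,3]; q=K@[c[0],-c[1],-c[2]]; return q[:2]/q[2]
def save(n,im): cv2.imwrite("pics/"+n,im[:,:,::-1])
def st():
    s=arm.state(); print("t",round(s["time"],2),"p",np.round(s["position"],4),"r",np.round(s["eef_rot"],3),"F",np.round(s["force"],2),"M",np.round(s["wrist_torque"],3),"g",round(s["gripper_width"],3),"q",np.round(s["qpos"],3)); return s
E
python3 - <<'E'
from h import *
st()
for c in("top","scene"):
    im=arm.read_camera(c); save(c+"0.png",im); cal=arm.get_calibration(c); print(c,np.round(cal["extrinsics"],3).tolist(),cal["K"])
    for l in("knob_grip","back_stop","screen","ink_teal","ink_coral","squeegee","palette_knife"):
        print(l,[(round(b["confidence"],2),np.round(b["extent"]).tolist()) for b in arm.boxes_of(c,l)][:2])
a=cv2.imread("pics/top0.png");
E
```

```text
pics
t 0.0 p [ 0.2326 -0.5792  0.2301] r [-3.082 -0.596  0.   ] F [-0.4   0.21  0.66] M [-0.     0.016  0.043] g 1.002 q [-1.292  0.277 -0.028  1.268  0.     1.467]
top [[0.025, -1.0, -0.006, 0.003], [0.999, 0.024, 0.041, -0.531], [-0.041, -0.007, 0.999, -1.46], [0.0, 0.0, 0.0, 1.0]] [[436.02250993   0.         316.23040006]
 [  0.         436.02250993 201.04011254]
 [  0.           0.           1.        ]]
knob_grip [(0.55, [288.0, 176.0, 12.0, 17.0])]
back_stop [(0.43, [279.0, 163.0, 10.0, 46.0])]
screen [(0.96, [285.0, 152.0, 69.0, 79.0])]
ink_teal [(0.73, [377.0, 159.0, 17.0, 15.0])]
ink_coral [(0.66, [182.0, 249.0, 20.0, 16.0])]
squeegee [(0.76, [446.0, 220.0, 26.0, 59.0])]
palette_knife [(0.86, [208.0, 164.0, 22.0, 77.0])]
scene [[0.016, 1.0, 0.019, -0.021], [-0.758, -0.0, 0.653, 0.331], [0.653, -0.025, 0.757, -1.608], [0.0, 0.0, 0.0, 1.0]] [[369.74810265   0.         324.50888244]
 [  0.         369.74810265 196.63118167]
 [  0.           0.           1.        ]]
knob_grip [(0.7, [344.0, 200.0, 13.0, 18.0])]
back_stop [(0.53, [358.0, 205.0, 5.0, 38.0])]
screen [(0.82, [284.0, 190.0, 77.0, 64.0])]
ink_teal [(0.82, [244.0, 231.0, 20.0, 19.0]), (0.53, [285.0, 190.0, 72.0, 66.0])]
ink_coral [(0.53, [430.0, 162.0, 16.0, 19.0])]
squeegee [(0.73, [178.0, 162.0, 30.0, 39.0]), (0.54, [349.0, 200.0, 5.0, 20.0])]
palette_knife [(0.89, [412.0, 188.0, 27.0, 60.0])]
```

View pics/top0.png

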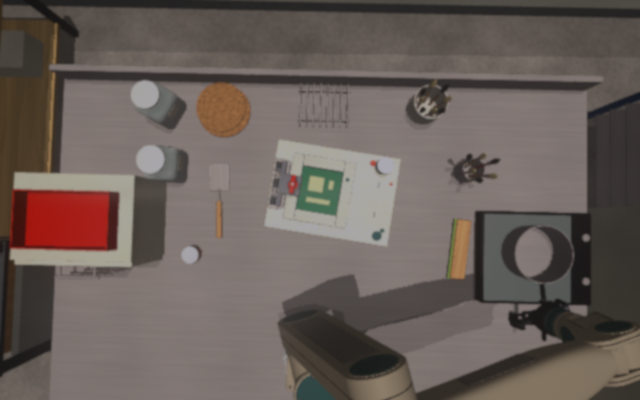

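View pics/scene0.png

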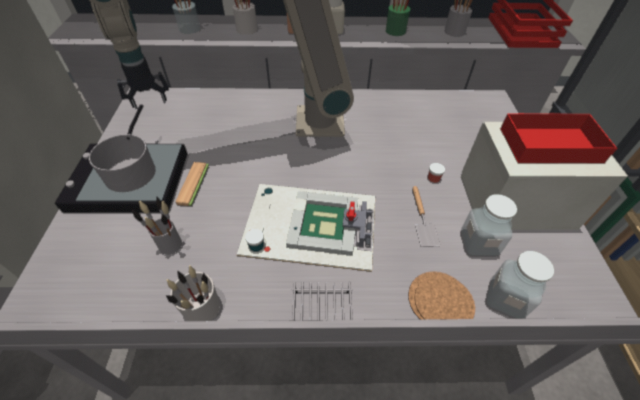

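The top view shows the board at (265–400, 140–245), with the clamp on its left (world +y), the red knob at about (293,185) and the teal tub at (385,166). The scene view agrees. Next I'll take rough positions, then bring the wrist camera over the knob.

```bash
python3 - <<'E'
from h import *
c=arm.get_calibration("top"); s=arm.get_calibration("scene")
print("knob",at_z(c,(294,184.5),.1),at_z(s,(350.5,208),.1))
for uv in ((285,152),(354,231),(347,163),(283,212)): print(at_z(c,uv,.04))
# stop edges box
print("tubs",at_z(c,(385,166),.054))
# board corners
for uv in((277,140),(400,157),(386,246),(265,226)): print(at_z(c,uv,.012))
w=arm.get_calibration("wrist"); S=arm.state(); T=np.array(w["extrinsics"])
Rt=R.from_rotvec(S["eef_rot"]).as_matrix(); cp=-T[:3,:3].T@T[:3,3]
print("tool axes\n",Rt.round(3)); print("cam in tool",Rt.T@(cp-S["position"]),"look",Rt.T@(-T[2,:3]), np.round(w["K"],1).tolist())
p=at_z(c,(294,184.5),.1); print("delta tool",Rt.T@(p+[0,0,.15]-S["position"]))
E
```

```text
knob [0.57778891 0.08754511 0.1       ] [0.56963757 0.09215018 0.1       ]
[0.68999608 0.12391331 0.04      ]
[ 0.43367863 -0.11073191  0.04      ]
[ 0.6581764  -0.08280276  0.04      ]
[0.49052616 0.12503098 0.04      ]
tubs [ 0.64942255 -0.20679256  0.054     ]
[0.73455198 0.15448722 0.012     ]
[ 0.68646362 -0.2631434   0.012     ]
[ 0.38543981 -0.22126051  0.012     ]
[0.44235126 0.18663679 0.012     ]
tool axes
 [[ 0.928  0.373  0.   ]
 [ 0.373 -0.928 -0.   ]
 [ 0.     0.    -1.   ]]
cam in tool [ 0.08167954 -0.00107248 -0.14213212] look [-3.16805222e-01 -3.21717127e-05  9.48490617e-01] [[326.7, 0.0, 321.9], [0.0, 326.7, 193.4], [0.0, 0.0, 1.0]]
delta tool [ 0.56878898 -0.49097591 -0.01865906]
```

Emit:
servo_tool(
  targets=[
    [0,0,0,0.98,-0.85,0,1],
    [0,0,0,0.98,-0.85,0,1],
    [0,0,0,0.98,-0.85,0,1],
    [0,0,0,0.98,-0.85,0,1],
    [0,0,0,0.98,-0.85,0,1],
    [0,0,0,0.98,-0.85,0,1],
    [0,0,0,0.98,-0.85,0,1],
    [0,0,0,0.98,-0.85,0,1],
    [0,0,0,0.98,-0.85,0,1],
    [0,0,0,0.98,-0.85,0,1],
    [0,0,0,0.98,-0.85,0,1],
    [0,0,0,0.98,-0.85,0,1],
  ],
)

```text
time: 1.8
position: [0.3756, -0.3019, 0.2315]
eef_rot: [3.084, 0.596, 0.001]
force: [-0.0, 0.1, -0.1]
gripper_width: 1.003
```

Emit:
servo_tool(
  targets=[
    [0,0,0,0.98,-0.85,0,1],
    [0,0,0,0.98,-0.85,0,1],
    [0,0,0,0.98,-0.85,0,1],
    [0,0,0,0.98,-0.85,0,1],
    [0,0,0,0.98,-0.85,0,1],
    [0,0,0,0.98,-0.85,0,1],
    [0,0,0,0.98,-0.85,0,1],
    [0,0,0,0.98,-0.85,0,1],
    [0,0,0,0.98,-0.85,0,1],
    [0,0,0,0.98,-0.85,0,1],
    [0,0,0,0.98,-0.85,0,1],
    [0,0,0,0.98,-0.85,0,1],
  ],
)

```text
time: 2.8
position: [0.5179, -0.0248, 0.2315]
eef_rot: [3.084, 0.596, 0.001]
force: [0.3, -0.6, 0.4]
gripper_width: 1.001
```

Emit:
servo_tool(
  targets=[
    [0,0,0,0.98,-0.85,-0.2,1],
    [0,0,0,0.98,-0.85,-0.2,1],
    [0,0,0,0.98,-0.85,-0.2,1],
    [0,0,0,0.98,-0.85,-0.2,1],
    [0,0,0,0.5,-0.4,-0.2,1],
    [0,0,0,0,0,0,1],
    [0,0,0,0,0,0,1],
  ],
)

```text
time: 3.38
position: [0.5712, 0.0775, 0.2514]
eef_rot: [3.084, 0.598, -0.0]
force: [-1.2, -0.3, -0.3]
gripper_width: 1.001
```

```bash
python3 - <<'E'
from h import *
st()
w=arm.get_calibration("wrist"); im=arm.read_camera("wrist"); save("w1.png",im)
for l in("knob_grip","back_stop","screen","foot"):
    for b in arm.outline_of("wrist",l)[:2]:
        m=np.array(b["pixels"]).astype(np.uint8); ys,xs=np.nonzero(m)
        print(l,round(b["confidence"],2),np.round(b["extent"]).tolist(),xs.mean().round(1),ys.mean().round(1))
        if l in("knob_grip","screen"): print(cv2.minAreaRect(np.c_[xs,ys].astype(np.float32)))
    if l=="knob_grip": np.save("k.npy",m)
E
```

```text
t 3.38 p [0.5712 0.0775 0.2514] r [ 3.084  0.598 -0.   ] F [-1.22 -0.35 -0.28] M [-0.003 -0.002  0.028] g 1.001 q [ 2.300e-02  1.810e-01 -1.050e-01  1.285e+00 -1.000e-03  2.782e+00]
knob_grip 0.56 [288.0, 135.0, 41.0, 57.0] 307.2 162.5
((306.10003662109375, 163.30001831054688), (30.857736587524414, 67.52925109863281), 26.56505012512207)
back_stop 0.62 [254.0, 71.0, 71.0, 126.0] 293.8 125.9
foot 0.69 [251.0, 50.0, 256.0, 248.0] 382.0 179.8
```

View pics/w1.png

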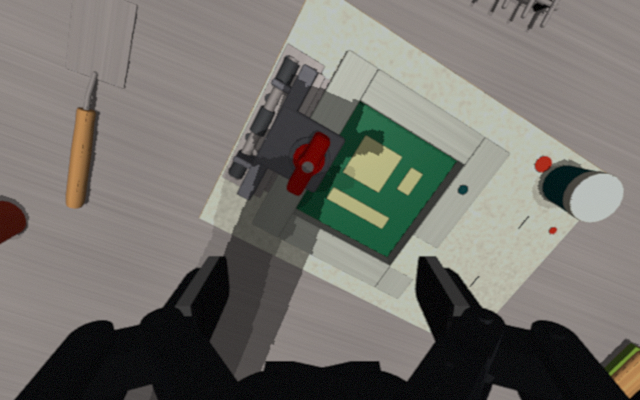

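Wrist view: the red knob's bar runs from about (297,192) to (322,135), with its hub near (308,163). The screen frame spans roughly (250–505, 50–298), the clamp is on its left and the tub is at (585,193). Now I'll fit the knob and the frame edges.

```bash
python3 - <<'E'
from h import *
w=arm.get_calibration("wrist"); im=cv2.imread("pics/w1.png")
hsv=cv2.cvtColor(im,cv2.COLOR_BGR2HSV); h,s,v=cv2.split(hsv)
m=(((h<8)|(h>172))&(s>150)&(v>50)).astype(np.uint8); m[:120]=0;m[210:]=0;m[:,:270]=0;m[:,345:]=0
ys,xs=np.nonzero(m); print(len(xs),xs.min(),xs.max(),ys.min(),ys.max())
pts=np.array([at_z(w,(x,y),.111)[:2] for x,y in zip(xs,ys)])
c,sz,a=cv2.minAreaRect(pts.astype(np.float32)*1000); print("rect at top z",c,sz,a)
# silhouette fit: model = bar (60x16x28) + hub(r16, top -14 below centre)
from scipy.optimize import minimize
def sil(p):
    x,y,t=p; M=np.zeros((400*4,640*4),np.uint8)
    C,S=np.cos(t),np.sin(t)
    q=[proj(w,(x+a*C-b*S,y+a*S+b*C,z)) for a in(-.03,.03) for b in(-.008,.008) for z in(.083,.111)]
    cv2.fillConvexPoly(M,cv2.convexHull((np.array(q)*4).astype(np.int32)),1)
    q=[proj(w,(x+.016*np.cos(k),y+.016*np.sin(k),z)) for k in np.linspace(0,6.28,24) for z in(.075,.083)]
    cv2.fillConvexPoly(M,cv2.convexHull((np.array(q)*4).astype(np.int32)),1)
    return cv2.resize(M.astype(np.float32),(640,400),interpolation=cv2.INTER_AREA)
f=lambda p: np.abs(sil(p)-m).sum()
best=min((minimize(f,[c[0]/1e3,c[1]/1e3,t],method="Nelder-Mead",options=dict(initial_simplex=[[c[0]/1e3+d[0],c[1]/1e3+d[1],t+d[2]] for d in((0,0,0),(.008,0,0),(0,.008,0),(0,0,.2))])) for t in(-.3,-.1,.1,.3)),key=lambda r:r.fun)
print(best.x,best.fun)
S=sil(best.x); ov=im.copy(); ov[(S>.5)&(m==0)]=(255,255,0); ov[(S<.5)&(m==1)]=(0,255,0)
cr=im[40:310,200:520]; cv2.imwrite("pics/c1.png",np.hstack([cv2.resize(ov[120:210,260:360],None,fx=3,fy=3,interpolation=0),cv2.resize(cr,(480,405))[:270]]) if 0 else cv2.resize(cr,None,fx=2.2,fy=2.2,interpolation=2))
E
```

```text
1337 287 329 132 194
rect at top z (579.0166015625, 95.77030944824219) (27.587604522705078, 60.38057327270508) 84.28610229492188
[ 0.57582459  0.09342559 -0.12001791] 292.4375
```

View pics/c1.png

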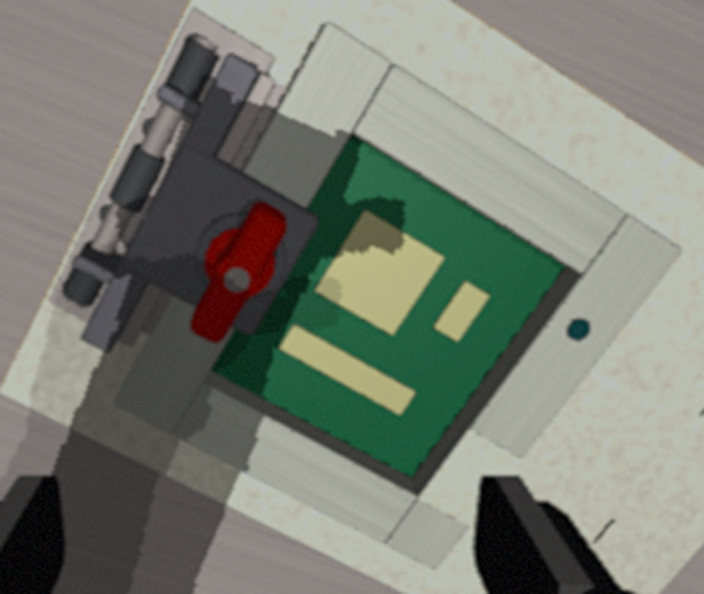

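Emit:
servo_tool(
  targets=[
    [0,0,-1,0,0,0,0.5],
    [0,0,-1,0,0,0,0.5],
    [0,0,-1,0,0,0,0.5],
    [0,0,-1,0,0,0,0.5],
    [0,0,-1,0,0,0,0.5],
    [0,0,-1,0,0,0,0.5],
    [0,0,-1,0,0,0,0.5],
    [0,0,-1,0,0,0,0.5],
    [0,0,-1,0,0,0,0.5],
    [0,0,-1,0,0,0,0.5],
    [0,0,-1,0,0,0,0.5],
    [0,0,-1,0,0,0,0.5],
  ],
)

```text
time: 4.63
position: [0.5707, 0.0765, 0.2512]
eef_rot: [-2.14, -2.299, 0.001]
force: [0.2, 0.4, -1.1]
gripper_width: 0.505
```

Emit:
servo_tool(
  targets=[
    [0,0,-1,0,0,0,0.5],
    [0,0,-1,0,0,0,0.5],
    [0,0,-1,0,0,0,0.5],
    [0,0,-1,0,0,0,0.5],
    [0,0,-1,0,0,0,0.5],
    [0,0,-1,0,0,0,0.5],
    [0,0,-1,0,0,0,0.5],
    [0,0,-1,0,0,0,0.5],
    [0,0,-1,0,0,0,0.5],
    [0,0,-1,0,0,0,0.5],
    [0,0,-1,0,0,0,0.5],
    [0,0,-1,0,0,0,0.5],
  ],
)

```text
time: 5.63
position: [0.5707, 0.0765, 0.2512]
eef_rot: [-0.38, -3.118, 0.0]
force: [-0.1, 0.4, 0.4]
gripper_width: 0.5
```

Emit:
servo_tool(
  targets=[
    [0,0,-0.64,0,0,0.5,0.5],
    [0,0,-0.64,0,0,1,0.5],
    [0,0,0,0,0,1,0.5],
    [0,0,0,0,0,0.5,0.5],
    [0,0,0,0,0,0,0.5],
    [0,0,0,0,0,0,0.5],
  ],
)

```text
time: 6.13
position: [0.5705, 0.0769, 0.191]
eef_rot: [-0.178, -3.135, 0.0]
force: [-0.4, 0.7, -0.2]
gripper_width: 0.504
```

```bash
cat > kn.py <<'E'
from h import *
from scipy.optimize import minimize
def fit(im,w,zt,x0,t0):
    h,s,v=cv2.split(cv2.cvtColor(im,cv2.COLOR_RGB2HSV))
    m=(((h<8)|(h>172))&(s>150)&(v>40)).astype(np.uint8)
    pc=proj(w,(x0[0],x0[1],zt)); Y,X=np.mgrid[:400,:640]; m[(X-pc[0])**2+(Y-pc[1])**2>80**2]=0
    def sil(p):
        x,y,t=p; M=np.zeros((1600,2560),np.uint8); C,S=np.cos(t),np.sin(t)
        q=[proj(w,(x+a*C-b*S,y+a*S+b*C,z)) for a in(-.03,.03) for b in(-.008,.008) for z in(zt-.028,zt)]
        cv2.fillConvexPoly(M,cv2.convexHull((np.array(q)*4).astype(np.int32)),1)
        q=[proj(w,(x+.016*np.cos(k),y+.016*np.sin(k),z)) for k in np.linspace(0,6.28,24) for z in(zt-.036,zt-.028)]
        cv2.fillConvexPoly(M,cv2.convexHull((np.array(q)*4).astype(np.int32)),1)
        return cv2.resize(M.astype(np.float32),(640,400),interpolation=cv2.INTER_AREA)
    r=min((minimize(lambda p:np.abs(sil(p)-m).sum(),[*x0,t0],method="Nelder-Mead",options=dict(initial_simplex=[[x0[0]+a,x0[1]+b,t0+c] for a,b,c in((0,0,0),(k,0,0),(0,k,0),(0,0,k*20))])) for k in(.008,-.008)),key=lambda r:r.fun)
    return r.x,r.fun,m.sum()
E
python3 - <<'E'
from kn import *
S=st(); w=arm.get_calibration("wrist"); im=arm.read_camera("wrist"); save("w2.png",im)
r=fit(im,w,.111,(.576,.0935),-.11); print(r)
Rt=R.from_rotvec(S["eef_rot"]).as_matrix(); print("yaw",np.arctan2(Rt[1,0],Rt[0,0]),"d",Rt.T@(np.r_[r[0][:2],.087]-S["position"]))
E
```

```text
t 6.13 p [0.5705 0.0769 0.191 ] r [-0.178 -3.135  0.   ] F [-0.36  0.68 -0.19] M [-0.055 -0.003 -0.024] g 0.504 q [ 0.022  0.215 -0.192  1.165 -0.     0.135]
(array([ 0.57864217,  0.09554069, -0.11219311]), np.float64(448.9375), np.uint64(1926))
yaw 3.028322232574883 d [-0.00613916  0.01944956  0.10394424]
```

View pics/w2.png

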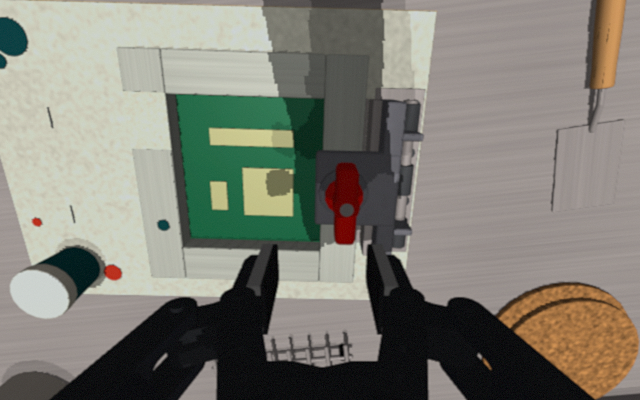

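The knob is at (346,203), upright in the picture, so the jaws line up with it. The bar sits 18 mm off along tool y. Descending to grip it just above the hub.

Emit:
servo_tool(
  targets=[
    [0,0,0,-0.06,0.23,0.5,0.5],
    [0,0,0,-0.06,0.23,1,0.5],
    [0,0,0,-0.06,0.23,1,0.5],
    [0,0,0,-0.06,0.23,1,0.5],
    [0,0,0,0,0,1,0.5],
    [0,0,0,0,0,0.5,0.5],
    [0,0,0,0,0,0.2,0.5],
    [0,0,0,0,0,0,0.5],
    [0,0,0,0,0,0,0],
  ],
  squeeze=70,
)

```text
time: 6.93
position: [0.5788, 0.0951, 0.0882]
eef_rot: [0.177, 3.135, 0.0]
force: [0.0, 0.4, -0.2]
gripper_width: 0.375
```

Emit:
servo_tool(
  targets=[
    [0,0,0,0,0,0,0],
    [0,0,0,0,0,0,0],
    [0,0,0,0,0,0,0],
    [0,0,0,0,0,0,0],
    [0,0,0,0,0,0,0],
  ],
  squeeze=70,
)

```text
time: 7.35
position: [0.5792, 0.094, 0.0891]
eef_rot: [0.178, 3.134, -0.003]
force: [-0.9, -4.6, 6.6]
gripper_width: 0.201
```

```bash
python3 - <<'E'
from h import *
st(); save("w3.png",arm.read_camera("wrist"))
E
```

```text
t 7.35 p [0.5792 0.094  0.0891] r [ 1.780e-01  3.134e+00 -3.000e-03] F [-0.91 -4.61  6.64] M [-1.011  0.262 -0.01 ] g 0.201 q [ 0.052  0.318 -0.289  0.961 -0.002  0.165]
```

View pics/w3.png

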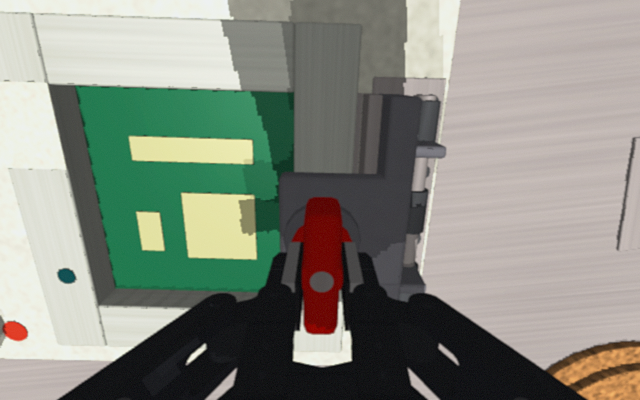

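The grip is sound: 17 mm opening, with the bar between the pads at (320,265). Now I'll break the knob loose, counter-clockwise, rising slightly.

Emit:
servo_tool(
  targets=[
    [0,0,-0.5,0,0,0,0],
    [0,0,-0.5,0,0,-0.01,0],
    [0,0,-0.5,0,0,-0.01,0],
    [0,0,-0.5,0,0,-0.01,0],
    [0,0,-0.5,0,0,-0.01,0],
    [0,0,-0.5,0,0,-0.01,0],
    [0,0,-0.5,0,0,-0.01,0],
    [0,0,-0.5,0,0,-0.01,0],
  ],
)

```text
time: 8.07
position: [0.579, 0.0947, 0.09]
eef_rot: [-0.482, 3.102, -0.001]
force: [-1.1, -3.0, 2.7]
gripper_width: 0.207
```

```bash
python3 -c "from h import *;st()"
```

```text
t 8.07 p [0.579  0.0947 0.09  ] r [-4.820e-01  3.102e+00 -1.000e-03] F [-1.14 -2.97  2.68] M [-0.571  0.116 -0.175] g 0.207 q [ 0.052  0.317 -0.288  0.963 -0.001 -0.256]
```

Emit:
servo_tool(
  targets=[
    [0,0,-0.5,0,0,-0.01,0],
    [0,0,-0.5,0,0,-0.01,0],
    [0,0,-0.5,0,0,-0.01,0],
    [0,0,-0.5,0,0,-0.01,0],
    [0,0,0,0,0,0,0],
  ],
)

```text
time: 8.48
position: [0.5789, 0.0949, 0.0904]
eef_rot: [-0.802, 3.035, -0.001]
force: [-0.2, -2.2, 2.9]
gripper_width: 0.203
```

```bash
python3 -c "from h import *;st()"
```

```text
t 8.48 p [0.5789 0.0949 0.0904] r [-8.020e-01  3.035e+00 -1.000e-03] F [-0.19 -2.24  2.86] M [-0.479 -0.042  0.082] g 0.203 q [ 0.052  0.317 -0.288  0.964 -0.    -0.464]
```

Emit:
servo_tool(
  targets=[
    [0,0,-0.5,0,0,-0.01,0],
    [0,0,-0.5,0,0,-0.01,0],
    [0,0,-0.5,0,0,-0.01,0],
    [0,0,-0.5,0,0,-0.01,0],
    [0,0,0,0,0,0,0],
  ],
)

```text
time: 8.9
position: [0.5786, 0.0951, 0.0907]
eef_rot: [-1.113, 2.936, -0.0]
force: [0.4, -2.7, 0.4]
gripper_width: 0.207
```

```bash
python3 -c "from h import *;st()"
```

```text
t 8.9 p [0.5786 0.0951 0.0907] r [-1.113  2.936 -0.   ] F [ 0.42 -2.65  0.44] M [-0.348 -0.215  0.036] g 0.207 q [ 0.053  0.317 -0.288  0.965  0.    -0.672]
```

Emit:
servo_tool(
  targets=[
    [0,0,-0.5,0,0,-0.01,0],
    [0,0,-0.5,0,0,-0.01,0],
    [0,0,-0.5,0,0,-0.01,0],
    [0,0,-0.5,0,0,-0.01,0],
    [0,0,0,0,0,0,0],
  ],
)

```text
time: 9.32
position: [0.5784, 0.0953, 0.0913]
eef_rot: [-1.413, 2.804, 0.0]
force: [0.3, -0.4, 0.1]
gripper_width: 0.204
```

```bash
python3 -c "from h import *;st()"
```

```text
t 9.32 p [0.5784 0.0953 0.0913] r [-1.413  2.804  0.   ] F [ 0.26 -0.36  0.13] M [-0.214 -0.169  0.065] g 0.204 q [ 0.053  0.316 -0.287  0.967  0.001 -0.881]
```

Emit:
servo_tool(
  targets=[
    [0,0,-0.5,0,0,-0.01,0],
    [0,0,-0.5,0,0,-0.01,0],
    [0,0,-0.5,0,0,-0.01,0],
    [0,0,-0.5,0,0,-0.01,0],
    [0,0,-0.5,0,0,-0.01,0],
    [0,0,-0.5,0,0,-0.01,0],
    [0,0,-0.5,0,0,-0.01,0],
    [0,0,-0.5,0,0,-0.01,0],
    [0,0,-0.5,0,0,-0.01,0],
    [0,0,0,0,0,0,0],
  ],
)

```text
time: 10.15
position: [0.5777, 0.0956, 0.0928]
eef_rot: [-2.029, 2.398, 0.002]
force: [0.7, 0.3, 0.1]
gripper_width: 0.206
```

```bash
python3 -c "from h import *;st();save('w4.png',arm.read_camera('wrist'))"
```

```text
t 10.15 p [0.5777 0.0956 0.0928] r [-2.029e+00  2.398e+00  2.000e-03] F [0.66 0.26 0.13] M [ 0.033 -0.061  0.077] g 0.206 q [ 5.300e-02  3.140e-01 -2.860e-01  9.710e-01  1.000e-03 -1.352e+00]
```

View pics/w4.png

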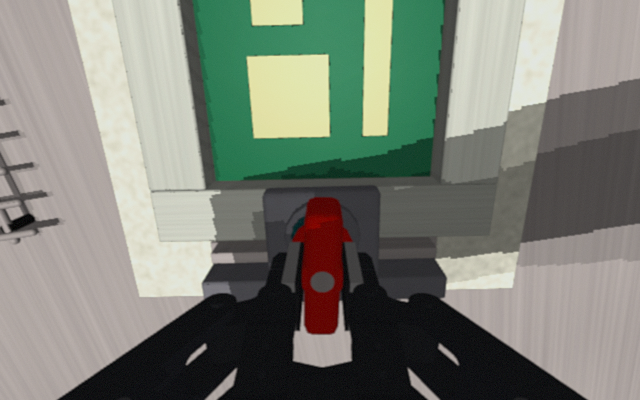

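The knob has turned about 1.52 rad with the grip holding, and the wrist load is now nearly zero. In the picture the back rail's edge is at row ~238, with a gap to the stop at rows ~262–298. Releasing, lifting and working out the push line.

Emit:
servo_tool(
  targets=[
    [0,0,0,0,0,0,0.5],
    [0,0,0,0,0,0,0.5],
    [0,0,0,0,0,0,0.5],
    [0,0,0,0,0,-0.5,0.5],
    [0,0,0,0,0,-1,0.5],
    [0,0,0,0.5,0,-1,0.5],
    [0,0,0,1,0,-1,0.5],
    [0,0,0,1,0,-1,0.2],
    [0,0,0,1,0,-1,0],
    [0,0,0,0.5,0,-0.5,0],
    [0,0,0,0,0,0,0],
    [0,0,0,0,0,0,0],
  ],
)

```text
time: 11.2
position: [0.5652, 0.0161, 0.2135]
eef_rot: [-2.028, 2.397, -0.001]
force: [-0.8, -0.2, -0.7]
gripper_width: 0.001
```

```bash
python3 - <<'E'
from h import *
S=st(); w=arm.get_calibration("wrist"); im=arm.read_camera("wrist"); save("w5.png",im)
for l in("screen","back_stop","front_edge","back_edge"):
    for b in arm.outline_of("wrist",l)[:1]:
        m=np.array(b["pixels"]).astype(np.uint8); print(l,round(b["confidence"],2),np.round(b["extent"]).tolist())
L=cv2.createLineSegmentDetector(0).detect(cv2.cvtColor(im,cv2.COLOR_RGB2GRAY))[0][:,0]
for l in sorted(L,key=lambda l:-np.hypot(l[2]-l[0],l[3]-l[1]))[:22]:
    a,b=at_z(w,l[:2],.04),at_z(w,l[2:],.04); d=b-a; print(l.round(),a[:2].round(4),b[:2].round(4),round(np.degrees(np.arctan2(d[1],d[0]))%180,1))
E
```

```text
t 11.2 p [0.5652 0.0161 0.2135] r [-2.028e+00  2.397e+00 -1.000e-03] F [-0.85 -0.19 -0.69] M [0.04  0.028 0.011] g 0.001 q [-8.600e-02  1.810e-01 -1.860e-01  1.203e+00  1.000e-03 -1.491e+00]
screen 0.6 [195.0, 42.0, 247.0, 218.0]
back_stop 0.86 [251.0, 253.0, 139.0, 18.0]
front_edge 0.89 [195.0, 45.0, 248.0, 218.0]
back_edge 0.88 [196.0, 43.0, 246.0, 217.0]
[155.   0. 204. 291.] [ 0.6807 -0.1533] [0.7204 0.1331] 82.1
[392. 287. 586. 398.] [0.51   0.1632] [0.2805 0.371 ] 137.8
[224. 257. 196.  51.] [0.6869 0.0951] [ 0.6574 -0.1095] 81.8
[ 60. 398. 233. 296.] [0.9481 0.259 ] [0.6892 0.1461] 23.6
[204.  90. 401.  87.] [ 0.6595 -0.0761] [ 0.481  -0.0485] 171.2
[461. 152. 477.   1.] [0.4282 0.0212] [ 0.4104 -0.1078] 82.1
[198.  48. 347.  45.] [ 0.6552 -0.1109] [ 0.5246 -0.0918] 171.7
[254. 226. 240.  90.] [0.6462 0.0643] [ 0.6269 -0.0701] 81.8
[623. 207. 489. 216.] [0.265  0.1067] [0.4013 0.094 ] 174.7
[148. 227.  17. 249.] [0.7565 0.0477] [0.9048 0.0493] 0.6
[389. 216. 264. 219.] [0.5041 0.0776] [0.6333 0.0589] 171.7
[122. 193.   1. 212.] [0.7699 0.0065] [0.9023 0.0064] 180.0
[128. 212.   7. 231.] [0.7709 0.0277] [0.9057 0.0278] 0.0
[ 44. 267.  97. 374.] [0.8857 0.0749] [0.8859 0.2289] 89.9
[112. 173.   1. 191.] [ 0.7723 -0.0149] [ 0.8914 -0.015 ] 179.9
[  1. 150.  96. 133.] [ 0.871  -0.0553] [ 0.7734 -0.0553] 0.0
[141. 249.  48. 261.] [0.773 0.071] [0.8785 0.0688] 178.8
[  0. 126.  88. 111.] [ 0.8603 -0.0768] [ 0.7724 -0.076 ] 179.5
[ 54. 267.  93. 344.] [0.8745 0.0766] [0.8732 0.1848] 90.7
[443.  46. 436. 127.] [ 0.4405 -0.0773] [ 0.4508 -0.007 ] 81.7
[348. 118. 347. 192.] [ 0.5329 -0.029 ] [0.5438 0.0436] 81.5
[393. 142. 389. 214.] [0.4928 0.0005] [0.5037 0.0753] 81.7
```

View pics/w5.png

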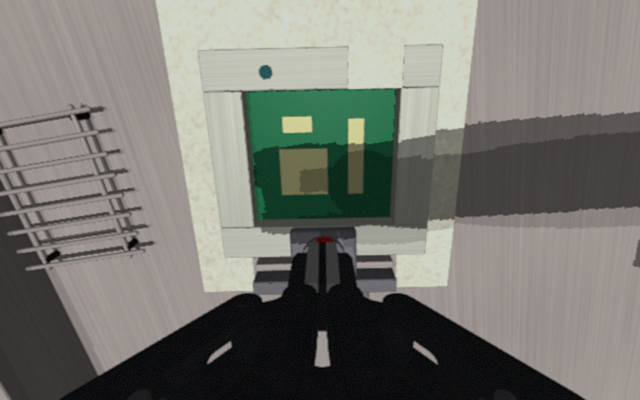

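The front rail's outer edge runs (0.655,-0.111)–(0.441,-0.077), 217 mm long, with its middle at (0.548,-0.094); the push heading is about 82°. I'll go to a point in front of it and lower.

Emit:
servo_tool(
  targets=[
    [0,0,-0.23,0,0.07,0,0],
    [0,0,0,0.5,0,0,0],
    [0,0,0,1,0,0,0],
    [0,0,0,1,0,0,0],
    [0,0,0,1,0,0,0],
    [0,0,0,1,0,0,0],
    [0,0,0,1,0,0,0],
    [0,0,0,1,0,0,0],
    [0,0,0,0.84,0,0.3,0],
    [0,0,0,0,0,1,0],
    [0,0,0,0,0,1,0],
    [0,0,0,0,0,1,0],
  ],
)

```text
time: 12.45
position: [0.5428, -0.13, 0.1464]
eef_rot: [-2.059, 2.373, -0.001]
force: [-0.3, 0.0, -0.1]
gripper_width: 0.002
```

Emit:
servo_tool(
  targets=[
    [0,0,0,0,0,1,0],
    [0,0,0,0,0,1,0],
    [0,0,0,0,0,1,0],
    [0,0,0,0,0,1,0],
    [0,0,0,0,0,1,0],
    [0,0,0,0,0,0.7,0],
    [0,0,0,0,0,0.4,0],
    [0,0,0,0,0,0,0],
    [0,0,0,0,0,0,0],
  ],
)

```text
time: 13.2
position: [0.5426, -0.1291, 0.0248]
eef_rot: [2.059, -2.372, -0.001]
force: [0.1, 0.1, -0.4]
gripper_width: 0.001
```

```bash
python3 -c "from h import *;st()"
```

```text
t 13.2 p [ 0.5426 -0.1291  0.0248] r [ 2.059e+00 -2.372e+00 -1.000e-03] F [ 0.08  0.09 -0.35] M [-0.071 -0.062  0.002] g 0.001 q [-0.349  0.351 -0.407  0.814 -0.    -1.779]
```

Emit:
servo_tool(
  targets=[
    [0,0,0,-0.2,0,0,0],
    [0,0,0,-0.2,0,0,0],
    [0,0,0,-0.2,0,0,0],
    [0,0,0,-0.15,0,0,0],
    [0,0,0,-0.1,0,0,0],
    [0,0,0,-0.1,0,0,0],
    [0,0,0,0,0,0,0],
  ],
)

```text
time: 13.78
position: [0.5456, -0.1096, 0.0251]
eef_rot: [-2.06, 2.371, -0.0]
force: [-0.0, 0.6, -0.2]
gripper_width: 0.003
```

Emit:
servo_tool(
  targets=[
    [0,0,0,-0.1,0,0,0],
    [0,0,0,-0.1,0,0,0],
    [0,0,0,-0.1,0,0,0],
  ],
)

```text
time: 14.03
position: [0.5463, -0.1053, 0.025]
eef_rot: [2.057, -2.371, 0.003]
force: [-0.1, -4.0, -0.4]
gripper_width: 0.001
```

Emit:
servo_tool(
  targets=[
    [0,0,0,-0.1,0,0,0],
    [0,0,0,-0.1,0,0,0],
  ],
)

```text
time: 14.2
position: [0.5469, -0.101, 0.025]
eef_rot: [2.058, -2.372, 0.002]
force: [-0.4, -10.3, -0.1]
gripper_width: 0.0
```

Emit:
servo_tool(
  targets=[
    [0,0,0,-0.1,0,0,0],
    [0,0,0,-0.1,0,0,0],
  ],
)

```text
time: 14.37
position: [0.5484, -0.1007, 0.0253]
eef_rot: [2.053, -2.369, 0.014]
force: [-1.0, -16.2, -3.5]
gripper_width: -0.002
```

```bash
python3 - <<'E'
from h import *
S=st(); w=arm.get_calibration("wrist"); im=arm.read_camera("wrist")
cv2.imwrite("pics/w6.png",cv2.resize(im[0:300,120:520,::-1],None,fx=2,fy=2,interpolation=2))
E
```

```text
t 14.37 p [ 0.5484 -0.1007  0.0253] r [ 2.053 -2.369  0.014] F [ -0.95 -16.24  -3.45] M [-3.658e+00  2.260e-01  2.000e-03] g -0.002 q [-0.292  0.348 -0.41   0.809 -0.011 -1.72 ]
```

View pics/w6.png

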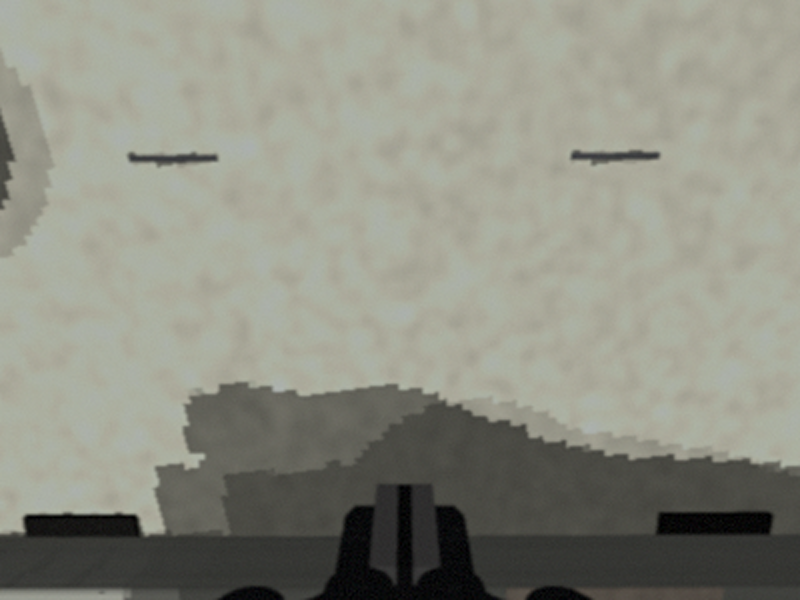

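The front edge has moved in and both board pads now show in front of it (crop rows 515–535). A firm 16 N with no further travel suggests the stop. One small extra push and a hold, then back off and check from above.

Emit:
servo_tool(
  targets=[
    [0,0,0,-0.1,0,0,0],
    [0,0,0,0,0,0,0],
    [0,0,0,0,0,0,0],
    [0,0,0,0,0,0,0],
  ],
)

```text
time: 14.75
position: [0.5484, -0.1008, 0.0253]
eef_rot: [2.049, -2.368, 0.018]
force: [-0.7, -17.5, -2.9]
gripper_width: 0.002
```

Emit:
servo_tool(
  targets=[
    [0,0,0,0.3,0,0,0],
    [0,0,0,0.5,0,0,0],
    [0,0,0,0.5,0,-0.5,0],
    [0,0,0,0,0,-1,0],
    [0,0,0,0,0,-1,0],
    [0,0,0,0,0,-1,0],
    [0,0,0,-0.5,0,-1,0],
    [0,0,0,-1,0,-1,0],
    [0,0,0,-1,0,-1,0],
    [0,0,0,-1,0,-1,0],
    [0,0,0,-1,0,-1,0],
    [0,0,0,-1,0,-1,0],
  ],
)

```text
time: 15.75
position: [0.5592, -0.01, 0.2167]
eef_rot: [-2.059, 2.371, 0.001]
force: [-0.1, 0.1, 0.6]
gripper_width: -0.001
```

Emit:
servo_tool(
  targets=[
    [0,0,0,-1,0,-0.5,0],
    [0,0,0,-1,0,0,0],
    [0,0,0,-0.6,0,0,0],
    [0,0,0,0,0,0,0],
    [0,0,0,0,0,0,0],
  ],
)

```text
time: 16.17
position: [0.5662, 0.0405, 0.2246]
eef_rot: [2.06, -2.37, -0.001]
force: [0.1, 0.3, 0.7]
gripper_width: -0.003
```

```bash
python3 - <<'E'
from h import *
S=st(); w=arm.get_calibration("wrist"); im=arm.read_camera("wrist"); save("w7f.png",im)
cv2.imwrite("pics/w7.png",cv2.resize(im[30:300,160:480,::-1],None,fx=2.2,fy=2.2,interpolation=2))
L=cv2.createLineSegmentDetector(0).detect(cv2.cvtColor(im,cv2.COLOR_RGB2GRAY))[0][:,0]
for l in sorted(L,key=lambda l:-np.hypot(l[2]-l[0],l[3]-l[1]))[:60]:
    if not(170<l[0]<470 and 170<l[2]<470): continue
    a,b=at_z(w,l[:2],.04),at_z(w,l[2:],.04); d=b-a; print(l.round(),a[:2].round(4),b[:2].round(4),round(np.degrees(np.arctan2(d[1],d[0]))%180,1))
E
```

```text
t 16.17 p [0.5662 0.0405 0.2246] r [ 2.06e+00 -2.37e+00 -1.00e-03] F [0.07 0.32 0.68] M [-0.058 -0.032  0.023] g -0.003 q [-0.042  0.18  -0.163  1.229 -0.    -1.474]
[203.  68. 432.  69.] [ 0.6622 -0.0692] [ 0.4506 -0.0387] 171.8
[249. 206. 239.  69.] [0.648  0.0716] [ 0.6294 -0.063 ] 82.1
[397.  71. 385. 203.] [ 0.4827 -0.0414] [0.5042 0.0889] 80.6
[217. 214. 202.  83.] [0.6846 0.0767] [ 0.6666 -0.056 ] 82.3
[216.  24. 344.  26.] [ 0.6418 -0.1033] [ 0.5275 -0.0854] 171.1
[383. 199. 264. 199.] [0.5062 0.0843] [0.6309 0.067 ] 172.1
[439.  28. 432. 103.] [ 0.4429 -0.072 ] [ 0.4518 -0.0072] 82.2
[246.  73. 251. 148.] [ 0.6239 -0.059 ] [0.6336 0.0114] 82.2
[358. 174. 360. 101.] [0.53   0.0535] [ 0.5199 -0.0192] 82.1
[344. 101. 343. 174.] [ 0.535  -0.0213] [0.5453 0.0514] 81.9
[283. 206. 219. 208.] [0.6125 0.0769] [0.6804 0.0694] 173.7
[387. 128. 391.  72.] [0.496  0.0106] [ 0.4886 -0.0411] 81.8
[439. 264. 446. 214.] [0.4492 0.1718] [0.4404 0.1109] 81.8
[318. 291. 318. 242.] [0.5908 0.187 ] [0.5814 0.1245] 81.5
[325. 242. 326. 291.] [0.5737 0.1255] [0.5819 0.1882] 82.6
[391. 266. 438. 266.] [0.5043 0.1666] [0.4506 0.1741] 172.0
[199. 267. 246. 267.] [0.72   0.1369] [0.6679 0.1443] 171.9
[322. 129. 277. 129.] [0.5603 0.0026] [ 0.6044 -0.0038] 171.8
[278. 175. 322. 175.] [0.6117 0.043 ] [0.5669 0.0495] 171.7
[286. 255. 249. 255.] [0.6201 0.135 ] [0.6604 0.1296] 172.3
[330. 365. 326. 330.] [0.5919 0.2984] [0.5891 0.2435] 87.1
[248. 236. 283. 236.] [0.6568 0.1061] [0.6187 0.1117] 171.6
[387. 254. 352. 254.] [0.5073 0.1505] [0.5463 0.1448] 171.7
[352. 236. 387. 235.] [0.5437 0.122 ] [0.5055 0.1271] 172.3
[384. 239. 349. 239.] [0.5085 0.1307] [0.5468 0.1252] 171.8
[252. 245. 287. 245.] [0.655  0.1174] [0.6165 0.1229] 171.9
```

View pics/w7.png

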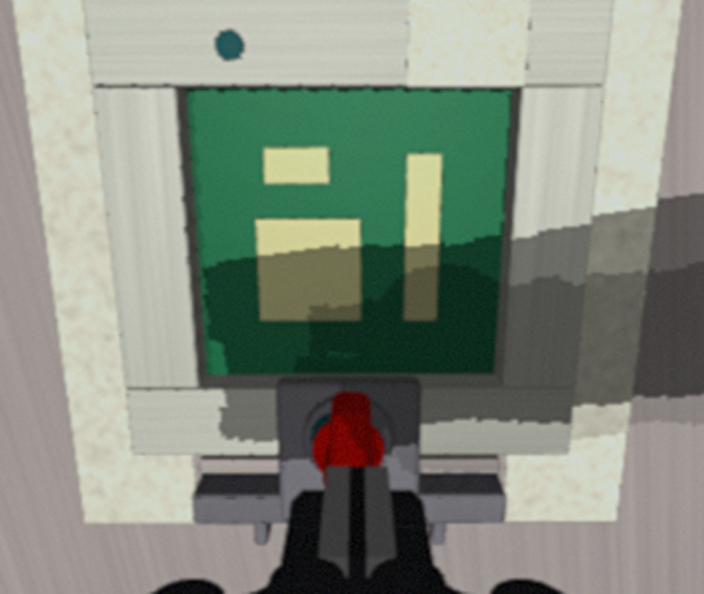

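Crop: rail back edge at row ~453, a thin strip to ~459, then the stop. The frame is square to the stop (both about 82°). I'll check the residual gap with edge profiles before and after the push.

```bash
python3 - <<'E'
from h import *
im=cv2.imread("pics/w7f.png").astype(int)
w=arm.get_calibration("wrist"); n=np.array([.141,.990])
for c in (262,372):
    print(c,[(r,round(1e3*float(at_z(w,(c,r+.5),.04)[:2]@n)-175.6,1),im[r,c-6:c+6].mean(0).round().astype(int).tolist()) for r in range(230,260)])
E
python3 - <<'E'
import cv2,numpy as np
a=cv2.imread("pics/w5.png").astype(int)
for c in (270,372): print(c,[(r,a[r,c-6:c+6].mean(0).round().astype(int).tolist()) for r in range(246,286)])
E
```

```text
262 [(230, 15.1, [176, 188, 186]), (231, 16.3, [179, 191, 189]), (232, 17.5, [179, 191, 189]), (233, 18.7, [178, 190, 188]), (234, 19.9, [180, 192, 190]), (235, 21.1, [176, 187, 185]), (236, 22.3, [145, 155, 153]), (237, 23.5, [79, 83, 84]), (238, 24.7, [89, 90, 95]), (239, 26.0, [145, 148, 156]), (240, 27.2, [158, 162, 171]), (241, 28.4, [158, 162, 170]), (242, 29.6, [157, 160, 168]), (243, 30.9, [155, 158, 167]), (244, 32.1, [139, 143, 151]), (245, 33.3, [79, 80, 84]), (246, 34.6, [40, 38, 37]), (247, 35.8, [41, 38, 39]), (248, 37.1, [42, 40, 40]), (249, 38.3, [42, 41, 41]), (250, 39.6, [43, 40, 41]), (251, 40.8, [42, 40, 40]), (252, 42.1, [42, 40, 41]), (253, 43.3, [45, 41, 42]), (254, 44.6, [61, 57, 57]), (255, 45.8, [87, 83, 84]), (256, 47.1, [100, 95, 95]), (257, 48.4, [114, 108, 110]), (258, 49.6, [116, 111, 112]), (259, 50.9, [114, 109, 110])]
372 [(230, 15.1, [151, 160, 159]), (231, 16.3, [150, 159, 158]), (232, 17.5, [148, 158, 156]), (233, 18.7, [147, 156, 155]), (234, 19.9, [148, 158, 156]), (235, 21.1, [142, 152, 150]), (236, 22.3, [105, 112, 111]), (237, 23.5, [66, 68, 
[... 1741 characters left out ...]
58, 168, 166]), (255, [93, 98, 98]), (256, [52, 53, 56]), (257, [54, 55, 58]), (258, [55, 56, 58]), (259, [54, 55, 57]), (260, [56, 57, 60]), (261, [88, 90, 96]), (262, [137, 140, 148]), (263, [154, 158, 167]), (264, [153, 157, 165]), (265, [150, 154, 162]), (266, [149, 153, 161]), (267, [136, 139, 146]), (268, [78, 78, 82]), (269, [41, 38, 39]), (270, [43, 40, 40]), (271, [44, 41, 41]), (272, [44, 42, 42]), (273, [44, 41, 41]), (274, [43, 41, 40]), (275, [42, 41, 41]), (276, [44, 42, 42]), (277, [44, 41, 42]), (278, [51, 48, 49]), (279, [77, 72, 73]), (280, [104, 98, 99]), (281, [114, 108, 109]), (282, [116, 110, 112]), (283, [115, 110, 111]), (284, [115, 111, 111]), (285, [115, 109, 110])]
```

The dark gap shrank from about 7 px to 2 px. The 2 px is mostly the stop standing 3 mm proud of the rail, and the push stalled hard, so the screen is home and square. Back to the knob.

Emit:
servo_tool(
  targets=[
    [0,0,0.23,0,0,0,0.5],
    [0,0,0,-0.7,-0.03,0,0.5],
    [0,0,0,-0.7,-0.03,0,0.5],
    [0,0,0,-0.7,-0.03,0,0.5],
    [0,0,0,-0.71,-0.02,0.5,0.5],
    [0,0,0,0,0,1,0.5],
    [0,0,0,0,0,1,0.5],
    [0,0,0,0,0,1,0.5],
    [0,0,0,0,0,1,0.5],
    [0,0,0,0,0,1,0.5],
    [0,0,0,0,0,0.6,0.5],
    [0,0,0,0,0,0.4,0.5],
  ],
)

```text
time: 17.22
position: [0.5767, 0.0964, 0.0924]
eef_rot: [2.03, -2.394, -0.004]
force: [0.3, 0.4, 0.6]
gripper_width: 0.496
```

Emit:
servo_tool(
  targets=[
    [0,0,0,0,0,0,0.5],
    [0,0,0,0,0,0,0],
    [0,0,0,0,0,0,0],
    [0,0,0,0,0,0,0],
    [0,0,0,0,0,0,0],
    [0,0,0,0,0,0,0],
    [0,0,0,0,0,0,0],
  ],
  squeeze=60,
)

```text
time: 17.8
position: [0.578, 0.0958, 0.0953]
eef_rot: [-2.031, 2.396, 0.001]
force: [-3.6, 2.5, -0.4]
gripper_width: 0.206
```

```bash
python3 -c "from h import *;st()"
```

```text
t 17.8 p [0.578  0.0958 0.0953] r [-2.031e+00  2.396e+00  1.000e-03] F [-3.58  2.49 -0.4 ] M [0.463 0.551 0.057] g 0.206 q [ 5.400e-02  3.120e-01 -2.830e-01  9.760e-01  1.000e-03 -1.353e+00]
```

Emit:
servo_tool(
  targets=[
    [0,0,0.48,0,0,0.007,0],
    [0,0,0.48,0,0,0.007,0],
    [0,0,0,0,0,0,0],
  ],
)

```text
time: 18.05
position: [0.5782, 0.0958, 0.095]
eef_rot: [-1.907, 2.496, 0.001]
force: [-2.9, 1.6, 2.8]
gripper_width: 0.205
```

```bash
python3 -c "from h import *;st()"
```

```text
t 18.05 p [0.5782 0.0958 0.095 ] r [-1.907e+00  2.496e+00  1.000e-03] F [-2.89  1.55  2.8 ] M [ 0.494  0.608 -0.083] g 0.205 q [ 5.400e-02  3.120e-01 -2.830e-01  9.750e-01  1.000e-03 -1.251e+00]
```

Emit:
servo_tool(
  targets=[
    [0,0,0.48,0,0,0.007,0],
    [0,0,0.48,0,0,0.007,0],
    [0,0,0,0,0,0,0],
  ],
)

```text
time: 18.3
position: [0.5784, 0.0957, 0.0949]
eef_rot: [-1.78, 2.588, 0.0]
force: [-3.9, 3.2, 2.5]
gripper_width: 0.207
```

```bash
python3 -c "from h import *;st()"
```

```text
t 18.3 p [0.5784 0.0957 0.0949] r [-1.78   2.588  0.   ] F [-3.86  3.19  2.51] M [ 0.489  0.646 -0.03 ] g 0.207 q [ 5.300e-02  3.130e-01 -2.830e-01  9.750e-01  1.000e-03 -1.152e+00]
```

Emit:
servo_tool(
  targets=[
    [0,0,0.48,0,0,0.007,0],
    [0,0,0.48,0,0,0.007,0],
    [0,0,0,0,0,0,0],
  ],
)

```text
time: 18.55
position: [0.5786, 0.0956, 0.0948]
eef_rot: [-1.649, 2.673, -0.0]
force: [-3.7, 3.3, 4.6]
gripper_width: 0.206
```

```bash
python3 -c "from h import *;st()"
```

```text
t 18.55 p [0.5786 0.0956 0.0948] r [-1.649  2.673 -0.   ] F [-3.69  3.31  4.64] M [0.486 0.683 0.004] g 0.206 q [ 0.053  0.313 -0.283  0.974  0.    -1.052]
```

Emit:
servo_tool(
  targets=[
    [0,0,0.48,0,0,0.007,0],
    [0,0,0.48,0,0,0.007,0],
    [0,0,0,0,0,0,0],
  ],
)

```text
time: 18.8
position: [0.5788, 0.0955, 0.0947]
eef_rot: [-1.513, 2.752, -0.001]
force: [-3.6, 2.6, 6.3]
gripper_width: 0.207
```

```bash
python3 -c "from h import *;st()"
```

```text
t 18.8 p [0.5788 0.0955 0.0947] r [-1.513e+00  2.752e+00 -1.000e-03] F [-3.64  2.55  6.31] M [ 0.369  0.738 -0.025] g 0.207 q [ 0.053  0.313 -0.283  0.974  0.    -0.952]
```

Emit:
servo_tool(
  targets=[
    [0,0,0.48,0,0,0.007,0],
    [0,0,0.48,0,0,0.007,0],
    [0,0,0,0,0,0,0],
  ],
)

```text
time: 19.05
position: [0.5789, 0.0954, 0.0947]
eef_rot: [-1.372, 2.824, -0.001]
force: [-3.1, 1.9, 6.4]
gripper_width: 0.203
```

```bash
python3 -c "from h import *;st()"
```

```text
t 19.05 p [0.5789 0.0954 0.0947] r [-1.372e+00  2.824e+00 -1.000e-03] F [-3.12  1.94  6.41] M [0.293 0.747 0.003] g 0.203 q [ 0.053  0.313 -0.283  0.973 -0.    -0.851]
```

Emit:
servo_tool(
  targets=[
    [0,0,0.48,0,0,0.007,0],
    [0,0,0,0,0,0,0],
  ],
)

```text
time: 19.22
position: [0.579, 0.0954, 0.0946]
eef_rot: [-1.301, 2.858, -0.001]
force: [-3.8, 1.5, 6.3]
gripper_width: 0.206
```

```bash
python3 -c "from h import *;st()"
```

```text
t 19.22 p [0.579  0.0954 0.0946] r [-1.301e+00  2.858e+00 -1.000e-03] F [-3.76  1.55  6.28] M [ 0.338  0.788 -0.078] g 0.206 q [ 0.053  0.313 -0.283  0.973 -0.    -0.801]
```

Emit:
servo_tool(
  targets=[
    [0,0,0.48,0,0,0.007,0],
    [0,0,0,0,0,0,0],
  ],
)

```text
time: 19.38
position: [0.5791, 0.0953, 0.0946]
eef_rot: [-1.229, 2.89, -0.002]
force: [-4.6, 1.9, 6.0]
gripper_width: 0.205
```

```bash
python3 -c "from h import *;st()"
```

```text
t 19.38 p [0.5791 0.0953 0.0946] r [-1.229e+00  2.890e+00 -2.000e-03] F [-4.62  1.91  6.02] M [ 0.293  0.835 -0.037] g 0.205 q [ 0.053  0.313 -0.283  0.973 -0.    -0.751]
```

Emit:
servo_tool(
  targets=[
    [0,0,0.48,0,0,0.007,0],
    [0,0,0,0,0,0,0],
  ],
)

```text
time: 19.55
position: [0.5792, 0.0953, 0.0946]
eef_rot: [-1.156, 2.919, -0.002]
force: [-4.1, 1.6, 7.4]
gripper_width: 0.206
```

```bash
python3 -c "from h import *;st()"
```

```text
t 19.55 p [0.5792 0.0953 0.0946] r [-1.156e+00  2.919e+00 -2.000e-03] F [-4.12  1.65  7.38] M [ 0.197  0.807 -0.015] g 0.206 q [ 0.053  0.313 -0.283  0.973 -0.001 -0.701]
```

Emit:
servo_tool(
  targets=[
    [0,0,0.48,0,0,0.007,0],
    [0,0,0,0,0,0,0],
  ],
)

```text
time: 19.72
position: [0.5792, 0.0952, 0.0946]
eef_rot: [-1.082, 2.947, -0.002]
force: [-3.4, 0.7, 8.8]
gripper_width: 0.207
```

```bash
python3 -c "from h import *;st()"
```

```text
t 19.72 p [0.5792 0.0952 0.0946] r [-1.082e+00  2.947e+00 -2.000e-03] F [-3.4   0.65  8.84] M [0.158 0.791 0.028] g 0.207 q [ 0.053  0.313 -0.283  0.972 -0.001 -0.65 ]
```

Emit:
servo_tool(
  targets=[
    [0,0,0.48,0,0,0,0],
    [0,0,0,0,0,0,0],
  ],
)

```text
time: 19.88
position: [0.5793, 0.0951, 0.0946]
eef_rot: [-1.007, 2.974, -0.002]
force: [-3.1, 1.0, 8.5]
gripper_width: 0.209
```

```bash
python3 -c "from h import *;st()"
```

```text
t 19.88 p [0.5793 0.0951 0.0946] r [-1.007e+00  2.974e+00 -2.000e-03] F [-3.06  1.04  8.5 ] M [ 0.129  0.824 -0.049] g 0.209 q [ 0.053  0.313 -0.283  0.972 -0.001 -0.6  ]
```

Emit:
servo_tool(
  targets=[
    [0,0,0.48,0,0,0,0],
    [0,0,0,0,0,0,0],
  ],
)

```text
time: 20.05
position: [0.5793, 0.095, 0.0946]
eef_rot: [-0.932, 2.998, -0.003]
force: [-3.7, 0.3, 8.3]
gripper_width: 0.204
```

```bash
python3 -c "from h import *;st()
im=arm.read_camera('wrist');save('w8.png',im);st()"
```

```text
t 20.05 p [0.5793 0.095  0.0946] r [-0.932  2.998 -0.003] F [-3.67  0.26  8.3 ] M [ 0.131  0.783 -0.034] g 0.204 q [ 0.053  0.313 -0.283  0.972 -0.001 -0.55 ]
t 20.1 p [0.5793 0.095  0.0946] r [-0.934  2.997 -0.003] F [-3.59  0.56  8.09] M [ 0.12   0.807 -0.09 ] g 0.204 q [ 0.053  0.313 -0.283  0.972 -0.001 -0.551]
```

View pics/w8.png

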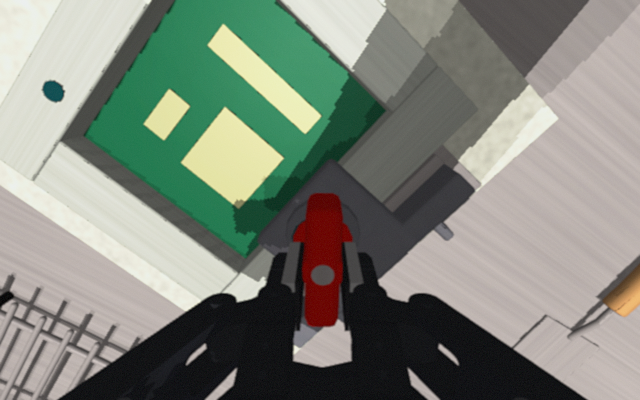

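The bar is still square between the pads at (322,260) and turning with the gripper. The torque is noisy, so I'll average several readings per step.

```bash
cat > av.py <<'E'
from h import *
a=[arm.state()["wrist_torque"][2]]; f=[]
for i in range(5):
    arm.read_camera("wrist"); s=arm.state(); a.append(s["wrist_torque"][2]); f.append(s["force"])
print("t",round(s["time"],2),"wing~",round(1.517-(s["qpos"][5]+1.352)+ (s["qpos"][0]-.053),3),"first",round(a[0],3),"mean",np.mean(a[1:]).round(3),"sd",np.std(a[1:]).round(3),"F",np.mean(f,0).round(1),"z",round(s["position"][2],4))
E
python3 av.py
```

```text
t 20.35 wing~ 0.716 first -0.09 mean -0.044 sd 0.017 F [-4.   0.8  7.8] z 0.0946
```

Emit:
servo_tool(
  targets=[
    [0,0,0.48,0,0,0,0],
  ],
)

```text
time: 20.43
position: [0.5794, 0.095, 0.0946]
eef_rot: [-0.858, 3.02, -0.003]
force: [-3.7, 0.2, 7.2]
gripper_width: 0.206
```

```bash
python3 av.py
```

```text
t 20.68 wing~ 0.666 first 0.122 mean -0.02 sd 0.031 F [-3.6  0.7  8. ] z 0.0946
```

Emit:
servo_tool(
  targets=[
    [0,0,0.48,0,0,0,0],
  ],
)

```text
time: 20.77
position: [0.5794, 0.0949, 0.0946]
eef_rot: [-0.782, 3.04, -0.003]
force: [-3.2, -0.1, 8.0]
gripper_width: 0.205
```

```bash
python3 av.py
```

```text
t 21.02 wing~ 0.616 first 0.072 mean -0.052 sd 0.023 F [-3.8  0.5  7.6] z 0.0946
```

Emit:
servo_tool(
  targets=[
    [0,0,0.48,0,0,0,0],
  ],
)

```text
time: 21.1
position: [0.5795, 0.0948, 0.0946]
eef_rot: [-0.705, 3.059, -0.003]
force: [-2.9, 0.5, 8.0]
gripper_width: 0.206
```

```bash
python3 av.py
```

```text
t 21.35 wing~ 0.565 first 0.137 mean -0.043 sd 0.01 F [-3.6  0.6  7.7] z 0.0946
```

Emit:
servo_tool(
  targets=[
    [0,0,0.48,0,0,0,0],
  ],
)

```text
time: 21.43
position: [0.5795, 0.0948, 0.0946]
eef_rot: [-0.628, 3.076, -0.003]
force: [-3.1, 0.0, 7.7]
gripper_width: 0.202
```

```bash
python3 av.py
```

```text
t 21.68 wing~ 0.515 first 0.159 mean -0.031 sd 0.022 F [-3.6  0.6  7.2] z 0.0945
```

Emit:
servo_tool(
  targets=[
    [0,0,0.48,0,0,0,0],
  ],
)

```text
time: 21.77
position: [0.5795, 0.0947, 0.0945]
eef_rot: [-0.551, 3.09, -0.003]
force: [-3.8, 0.7, 6.8]
gripper_width: 0.204
```

```bash
python3 av.py
```

```text
t 22.02 wing~ 0.465 first 0.188 mean 0.012 sd 0.028 F [-3.1  0.2  6.9] z 0.0945
```

Emit:
servo_tool(
  targets=[
    [0,0,0.48,0,0,0,0],
  ],
)

```text
time: 22.1
position: [0.5795, 0.0947, 0.0944]
eef_rot: [-0.473, 3.103, -0.003]
force: [-3.1, -0.1, 6.3]
gripper_width: 0.206
```

```bash
python3 av.py
```

```text
t 22.35 wing~ 0.415 first 0.237 mean 0.07 sd 0.042 F [-2.9  0.   7.2] z 0.0944
```

Torque when turning is up to 0.24 N m. The resting torque is about 0.1 N m above its free value, at about 0.3 rad past touch, so it is nearly snug. One last small nudge, then release and lift.

Emit:
servo_tool(
  targets=[
    [0,0,0.3,0,0,0,0],
  ],
)

```text
time: 22.43
position: [0.5794, 0.0948, 0.0944]
eef_rot: [-0.425, 3.11, -0.003]
force: [-4.1, 0.5, 6.8]
gripper_width: 0.201
```

```bash
python3 av.py
```

```text
t 22.68 wing~ 0.384 first 0.304 mean 0.169 sd 0.026 F [-3.1  0.4  6.6] z 0.0944
```

Emit:
servo_tool(
  targets=[
    [0,0,0,0,0,0,0.5],
    [0,0,0,0,0,0,0.5],
    [0,0,0,0,0,0,0.5],
    [0,0,0,0,0,-0.3,0.5],
    [0,0,0,0,0,-1,0.5],
    [0,0,0,0,0,-1,0.5],
    [0,0,0,0,0,-1,0.5],
    [0,0,0,0,0,-1,0.5],
    [0,0,0,0,0,-0.7,0.5],
    [0,0,0,0,0,0,0.5],
    [0,0,0,0,0,0,0.5],
  ],
)

```text
time: 23.6
position: [0.5792, 0.0954, 0.1939]
eef_rot: [-0.421, 3.111, -0.001]
force: [0.2, -0.6, -0.4]
gripper_width: 0.503
```

```bash
python3 - <<'E'
from kn import *
S=st(); w=arm.get_calibration("wrist"); im=arm.read_camera("wrist"); save("w9f.png",im)
print(fit(im,w,.111+.0011,(.577,.0945),-.11+.39), "expected yaw",-.112+.385)
cv2.imwrite("pics/w9.png",cv2.resize(im[0:300,120:520,::-1],None,fx=2,fy=2,interpolation=2))
L=cv2.createLineSegmentDetector(0).detect(cv2.cvtColor(im,cv2.COLOR_RGB2GRAY))[0][:,0]
for l in sorted(L,key=lambda l:-np.hypot(l[2]-l[0],l[3]-l[1]))[:30]:
    a,b=at_z(w,l[:2],.04),at_z(w,l[2:],.04); d=b-a
    if not(.4<a[0]<.72 and -.15<a[1]<.2): continue
    print(l.round(),a[:2].round(4),b[:2].round(4),round(np.degrees(np.arctan2(d[1],d[0]))%180,1),"n",((np.array([a,b])[:,:2]@[.141,.99]-.1756)*1e3).round(1))
E
```

```text
t 23.6 p [0.5792 0.0954 0.1939] r [-4.210e-01  3.111e+00 -1.000e-03] F [ 0.22 -0.61 -0.41] M [ 0.003  0.04  -0.037] g 0.503 q [ 0.053  0.23  -0.167  1.171 -0.    -0.216]
(array([0.57770171, 0.09570262, 0.26125095]), np.float64(418.625), np.uint64(1890)) expected yaw 0.273
[136. 210. 189.  21.] [ 0.6605 -0.0682] [ 0.4825 -0.0423] 171.7 n [-150.  -149.5]
[295. 239. 146. 181.] [0.65   0.0884] [ 0.6282 -0.0622] 81.8 n [   3.6 -148.6]
[100. 198. 131.  63.] [ 0.6577 -0.103 ] [ 0.5274 -0.0851] 172.2 n [-184.8 -185.5]
[190.  21. 309.  75.] [ 0.4825 -0.0411] [0.4964 0.0618] 82.3 n [-148.2  -44.4]
[412. 153. 463.  54.] [0.5367 0.1703] [0.4462 0.1824] 172.4 n [68.7 67.9]
[281. 238. 270. 332.] [0.6529 0.074 ] [0.7687 0.0882] 7.0 n [-10.3  20.1]
[298. 109. 219.  74.] [0.5261 0.0599] [ 0.516  -0.0122] 82.0 n [ -42.1 -114.9]
[214.  91. 293. 125.] [ 0.531 -0.014] [0.5411 0.0588] 82.1 n [-114.6  -41. ]
[247. 254. 171. 226.] [0.6795 0.0444] [ 0.6685 -0.0341] 82.0 n [ -35.8 -115.1]
[403. 163. 365. 233.] [0.548  0.1654] [0.6253 0.1535] 171.3 n [65.4 64.6]
[428.  34. 360.   0.] [0.44   0.1486] [0.4315 0.0869] 82.1 n [ 33.6 -28.7]
[168. 225. 101. 200.] [ 0.668  -0.0367] [ 0.6591 -0.1021] 82.3 n [-117.7 -183.8]
[313.  30. 252.   0.] [0.4619 0.0566] [0.4546 0.0042] 82.0 n [ -54.5 -107.4]
[332. 304. 362. 248.] [0.7143 0.1451] [0.6412 0.1559] 171.6 n [68.8 69.2]
[258.   0. 315.  27.] [0.4531 0.009 ] [0.4599 0.0575] 82.1 n [-102.8  -53.8]
[280. 285. 331. 304.] [0.7064 0.0852] [0.7145 0.1437] 82.1 n [ 8.3 67.4]
[342.  90. 321. 137.] [0.5009 0.0929] [0.5447 0.0863] 171.5 n [-13.  -13.3]
```

View pics/w9.png

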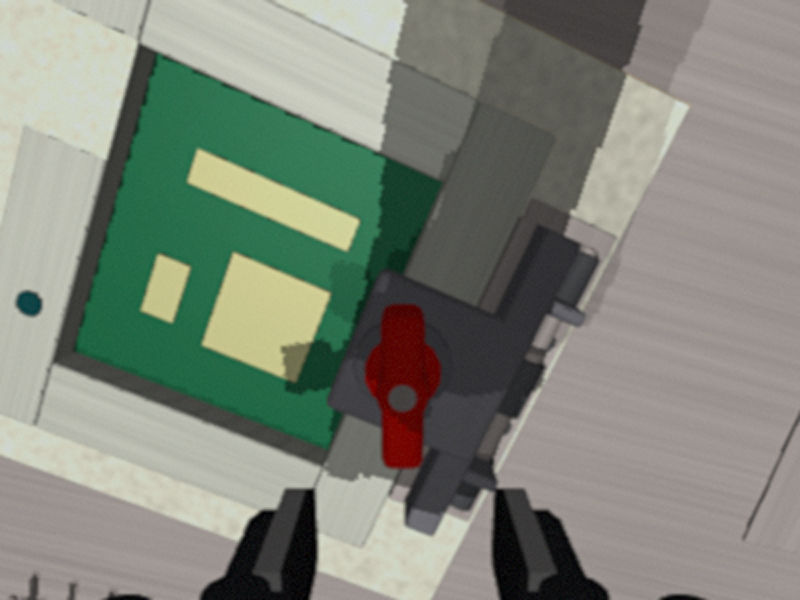

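After release the knob stayed put: the fitted yaw is 0.26 against 0.27 expected. The frame is square (82.0° and 171.9°), and the front edge puts the back edge 25 mm past the screw axis, where the stop should be at 24 mm. The robot is clear, so I'm handing in.

```bash
python3 -c "from h import *;print(arm.finish_job())"
```

```text
the job is handed in; nothing more can be done
None
```

I broke the knob loose, slid the screen home against the back stop, nipped the knob up snug and let go. I handed the job in at about 24 s; no verdict came back.

- **Loosening:** I backed the knob off about 1.52 rad, past the 1.45 rad that always frees the foot. By then the force on the wrist was near zero.
- **Sliding home:** I pushed the middle of the front edge gently. The screen moved 6–7 mm and stalled at about 17 N, well under the 40 N limit. The dark gap at the stop shrank from about 7 to 2 pixels, most of it probably the stop standing slightly above the rail. Edge lines put the screen and stop within about 0.01 rad of each other.
- **Tightening:** I retightened to about 0.38 rad. My last torque readings were about 0.30 N m turning and 0.17 N m at rest, roughly 0.2 above the free value. I estimate a foot force of 13–18 N.
- **After release:** The knob held its angle (0.26 rad fitted, 0.27 expected). The screen was still square, and the gripper is clear, about 100 mm above the knob.

**Less certain:**
- **Snugness:** The last resting torque was higher than the 0.1 N m expected for snug. The force could be nearer the top of the 7–22 N range than I estimate.
- **Upward force:** While tightening, the wrist read an unexplained 6–9 N upward, and the tool did not sink with the screw. The pads probably slipped a few millimetres up the bar, but the bar still turned with the grip.
- **Gap at the stop:** The cameras alone resolve it only to about 1–2 mm; the hard stall at the stop is the stronger evidence.
- **Tubs and tools:** I saw no contact with the tubs, squeegee or palette knife, but I did not measure their positions again at the end.

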